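# Press the bead plate under the leaf spring

### The job

With closed fingertips, press the wooden bead plate down hard on its thumb area, against the sprung lift beneath it, and keep it pressed while you slide it along the rails, under the bridge and the leaf spring, fully home so that the lift springs back up behind it. Then take the fingers away. Do not grasp or lift the plate, and leave the tray, jar and pliers beside the jig where they are.

Things in the scene. Friction and masses are not known exactly. Their poses are not given: they have to be found in the camera images.
- jig: Carrier jig fixed to the table, aluminium, dark steel rails, 240 x 83 mm. Origin at table height on its centreline; +x is the slide direction, z up. It spans x=-80 to +160 mm. Rails along x: inner faces at y=+-31.5 mm, tops 36 mm high. Between them: the sprung lift from x=-70 to +9.5 mm, then the fixed bed, top 20 mm high.
- bridge (a point): Centre of the underside of the fixed steel bridge over the bed, 37 mm high. The bridge spans x=+76 to +90 mm in the jig's frame, top 50 mm high. The front of the raised plate runs into it; the plate passes beneath only when pressed down.
- end_stop (a point): Foot of the end stop's face, on the bed at x=+146 mm in the jig's frame; the stop is 40 mm high. Home: the plate's front is at this face or within 6 mm of it (plate origin at x=+75 to +81 mm in the jig's frame), the plate lies flat on the bed and its rear end has left the lift.
- plate: Loose wooden bead plate, 130 (x) x 60 (y) x 12 mm, about 160 g. Origin at centre of underside, z up; +x end is the front. Dark pockets on the front part; crosswise thumb ridge 6 mm high, 50 mm wide at x=-17 to -11 mm. It starts on the raised lift between the rails, underside 31 mm, top 43 mm above the table, and travels about 80 to 90 mm.
- thumb_area (a point): Centre of the plate's thumb area, on the plate's top face, 24 mm from the rear end; bare area 48 mm along the slide (plate x=-65 to -17 mm) x 60 mm across. Press here and push forward against the ridge; when home, the ridge's front face is 6 to 12 mm short of the bridge.
- lift (a joint): Sprung grey lift under the plate, in m: 0 = up (top 31 mm high), grows as it is pressed down, 0.010 = fully down on its stop (top 21 mm high). Spring force about 8 N at the top, 14 N fully down. When the plate has left it, it springs up behind the plate and locks it in.
- lift_top (a point): Centre of the lift's top face (79.5 x 61 mm), at x=-30 mm in the jig's frame.
- leaf (a joint): Steel leaf spring hinged under the bridge, in rad: 0 = at rest, grows as its toe is lifted; about 0.18 with the flat plate beneath. It pushes down on the plate's top with about 4 N and drags on it: beneath it, sliding the pressed plate takes about 10 to 16 N along the slide, against 3 to 5 N before.
- leaf_toe (a point): Toe of the leaf spring (44 mm wide), at rest at x=+115 mm in the jig's frame and 27 mm high.
- tray: Bystander: loose wooden tray with compartments, 160 x 120 x 35 mm, on the jig's +y side. Origin at centre of underside.
- jar: Bystander: small clear jar, 44 mm diameter, 58 mm high, on the jig's -y side. Origin at centre of underside.
- pliers: Bystander: small pliers with dark grips lying flat, about 115 mm long, 60 mm wide, 15 mm high, on the jig's -y side. Origin under the pivot.
Things that resemble listed ones, but are neither listed nor needed, are in the scene too. Leave any green or turquoise look-alike of the plate alone.

How it is judged:
On the way, in this order (a step that is already met when the one before it is completed fails the run):
1. the plate is pressed down on the lift, still short of the leaf spring (value of joint lift above 0.005 m and x of plate in the frame of jig below 0.04 m and contact force between the fingers and plate above 4 N), for 0.1 s.
2. kept pressed, the plate has slid under the bridge and raises the leaf spring (value of joint leaf above 0.1 rad and value of joint lift above 0.004 m and contact force between the fingers and plate above 1 N), for 0.1 s.
At the end, for the whole second after the job is handed in: The plate rests flat on the bed (within 3 degrees of level and of the rails, underside 17 to 23.5 mm high), its origin beyond x = +73.5 mm in the jig's frame, under the raised leaf spring (over 0.1 rad), and the lift is back up behind it (within 3 mm of the top) (x of plate in the frame of jig above 0.0735 m and z of plate in the frame of jig between 0.017 and 0.0235 m and angle between plate's own z axis and vertical below 0.05 rad and angle between the x axis of plate and the x axis of jig, either way round below 0.06 rad and value of joint lift below 0.003 m and value of joint leaf above 0.1 rad and linear speed of plate below 0.01 m/s); the robot touches nothing.
It fails at once if the plate is lifted (underside more than 15 mm above where it starts) or put in from above (z of plate in the frame of jig above 0.046 m).
It fails at once if the plate is tipped up by more than about 17 degrees (angle between plate's own z axis and vertical above 0.3 rad).
It fails at once if the tray, jar or pliers are moved more than 20 mm (distance of any of tray, jar, pliers from where it was at the start of the episode above 0.02 m).
It also fails if it takes over 40 s, if anything falls off the work surface, if the arm or the gripper's body presses on something with over 40 N, if the wrist force passes 120 N, or if a joint passes its speed limit or range.

### The arm

A 6-joint arm with a two-finger parallel gripper is mounted at the origin on the work surface. World frame = base frame: x ahead of the robot, y to its left, z up, the work surface at z = 0. Lengths are in m, angles in rad, forces in N, time in s.
With the tool pointing down it reaches from about 0.3 to 0.875 m from the base axis. Payload 6.4 kg.
Tool frame: the origin (TCP) lies at the centre of the arm's flange, where the gripper is bolted on; the fingertips stand 173 mm ahead of it and the grasp point (between the pads) lies 155 mm ahead of it; z points along the fingers, x is the direction in which the jaws open and shut, and the axes are right-handed (so a half turn about z gives the same grasp; the last joint's range is limited). The gripper opens to 85 mm and grips with 20 to 120 N. Pads are 22 mm wide; open, the fingers measure 114 mm over their backs; the gripper's body (76 mm by 85 mm) begins 54 mm behind the grasp point. The pads swing forward as they close: fully open they stand 13 mm farther back than shut.
Start: joints at [-0.206, 0.181, 1.607, -0, 1.354, -0.206], TCP at [0.575, 0, 0.405] pointing down, gripper open.
Joint ranges: [-2.99, 2.99], [-0.89, 2.07], [0.3, 2.58], [-1.14, 4.28], [0, 2.63], [-3.12, 3.12]. Speed limits (rad/s): [2.57, 2.57, 3.01, 3.14, 3.14, 3.14].

### API

Orientations are given as a unit quaternion [w, x, y, z].
In Python, from bench import ctrl gives the robot as it stands. The module is installed in compiled form; this text tells all that it offers.
- The arm moves only by the tool move_arm, never from a script. Its argument "moves" is a list of rows, each an object of numbers: "gripper": the opening in per cent of the stroke, from 0 (shut) to 100 (fully open); "x", "y", "z": the shift along the tool's x, y, z in cm; "roll": the turn about the tool's z in degrees. In form: [{"gripper": .., "x": .., "y": .., "z": .., "roll": ..}, ...]. A call has 1 to 5 rows; each row shifts and turns the commanded pose from where the row before left it, along the tool's axes as they then stand; what a row does not reach is not made up. A row lasts 1/8 s, in which the tool goes at most 62.5 mm and 10.7 degrees, less where a joint would pass 70% of its speed; a pose out of reach is approached as far as the arm can. A call is refused whole if a number of a shift passes 6.25 or a number of a turn 10.7, either way. A call with a gripper value outside its range is refused whole. The fingers move at their own pace and stop on an object; the grip force is fixed at half the most. Time passes only in rows, so rows that do not move let the fingers close. It gives the time, the measured TCP pose, the force and the opening at its end, in the units of the state.
- ctrl.get_obs(): the state, without advancing time (a new reading comes with each control period).
- ctrl.camera(name): name is "scene" or "side" or "wrist"; returns a dict with "img" (400x640x3 uint8, red, green, blue), "fx", "fy", "cx", "cy" (pixels), "world_from_camera" (4x4, takes a point from camera to world coordinates); the wrist camera has in their place "tool_from_camera" (4x4, takes a point from camera to tool coordinates, whose origin is the TCP and whose axes are the tool frame's). Camera axes: x right, y up, looking along -z (the intrinsics and any distortion apply to the point x, -y, -z); pixel columns grow to the right and rows downward; lengths in m; the calibration is good to about 2 mm. The wrist camera is an equidistant fisheye: a pixel r from the principal point sees the ray r / f radians off the axis. A picture is of the moment at which its call begins: read the wrist's pose just before it. There is no depth.
- ctrl.hand_in(): hands the job in, once; it reports no verdict.
The state is a dict: "time_s": time; "q": joint angles; "dq": joint speeds; "joint_efforts": joint torques, N m; "eef_pos": TCP position; "eef_rot": TCP orientation; "wrist_force": force on the tool from outside, world axes, zero at the start; "torque": the same for the moment, N m; "opening": opening from 0.0 (shut) to 1.0 (fully open).
Only numpy, scipy, OpenCV 4.12 (cv2) and the standard library are available. Lean on these libraries where they do the work, as an engineer would, in place of code of your own. Each camera call takes 0.05 s, during which the arm holds its last target. There are 200 camera calls.

## Working session

There is one attempt and no reset: what is moved stays moved. The work goes in short steps, Python scripts to look and compute and a tool call to move; the robot and the scene stay as the last step left them, time stands still between calls to the robot, and variables do not carry over. Pictures are saved under pics/ and viewed, about 8 in all and at most 12, crops included, and the job is handed in when it is done.

Besides the shell and the picture viewer there is one more tool, called after "Request:" as name(argument=value, ...) on one line, values as JSON. move_arm: Moves the arm, as the interface text tells. Its arguments: {"type":"object","properties":{"moves":{"type":"array","items":{"type":"object","properties":{"gripper":{"type":"number"},"x":{"type":"number"},"y":{"type":"number"},"z":{"type":"number"},"roll":{"type":"number"}}}}},"required":["moves"]}

```bash
mkdir -p pics
cat > h.py <<'E'
import numpy as np, cv2
from bench import ctrl
def shot(n,f):
    c=ctrl.camera(n); cv2.imwrite('pics/'+f,c['img'][:,:,::-1]); return c
def ray(c,u,v):
    M=np.array(c['world_from_camera']); d=np.array([(u-c['cx'])/c['fx'],-(v-c['cy'])/c['fy'],-1.])
    return M[:3,3],M[:3,:3]@d
def at(c,u,v,z):
    o,d=ray(c,u,v); return o+d*(z-o[2])/d[2]
def proj(c,p):
    M=np.linalg.inv(np.array(c['world_from_camera'])); q=M[:3,:3]@np.array(p)+M[:3,3]
    return c['cx']+c['fx']*q[0]/-q[2], c['cy']-c['fy']*q[1]/-q[2]
E
python3 - <<'E'
from h import *
import pickle
d={}
for n in('scene','side'):
    d[n]=shot(n,n+'0.png'); print(n,{k:v for k,v in d[n].items() if k!='img'})
pickle.dump(d,open('cams.pkl','wb'))
print(ctrl.get_obs())
E
```

```text
scene {'fx': 443.6470467213079, 'fy': 443.6470467213079, 'cx': 316.4633340859878, 'cy': 200.08774839380305, 'world_from_camera': array([[ 0.51848708, -0.65474178,  0.54998578,  1.09129606],
       [ 0.85502968,  0.40432811, -0.32471991, -0.22108781],
       [-0.00976701,  0.63861724,  0.76946255,  0.68011743],
       [ 0.        ,  0.        ,  0.        ,  1.        ]])}
side {'fx': 382.23240597185656, 'fy': 382.23240597185656, 'cx': 322.0599063784632, 'cy': 197.17719781029632, 'world_from_camera': array([[ 0.91818403,  0.30903638, -0.24786005,  0.39873957],
       [-0.39581055,  0.68959398, -0.60646035, -0.46633505],
       [-0.01649552,  0.65494783,  0.75549404,  0.70360669],
       [ 0.        ,  0.        ,  0.        ,  1.        ]])}
{'time_s': 0.1, 'q': array([-2.06360538e-01,  1.81466519e-01,  1.60791561e+00,  9.82628966e-06,
        1.35379049e+00, -2.06312194e-01]), 'dq': array([ 3.10810688e-05, -4.16579140e-03, -4.51975508e-03, -2.92468344e-04,
       -3.89227779e-04,  1.42339821e-03]), 'joint_efforts': array([-2.02498759e-04, -4.45872438e+01, -3.52238703e+01, -4.27332343e-04,
        4.16999465e-03,  3.20961749e-05]), 'eef_pos': array([5.74771353e-01, 3.19872093e-05, 4.03870480e-01]), 'eef_rot': array([-1.66542909e-04,  9.99999688e-01, -2.52339726e-05, -7.72240908e-04]), 'wrist_force': array([-0.17398861, -0.11071569,  0.12047295]), 'torque': array([ 0.03727226, -0.05818878,  0.02723671]), 'opening': 1.0035554070689114}
```

View pics/scene0.png

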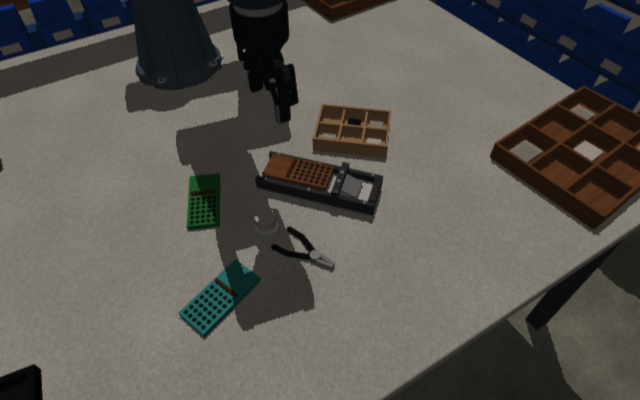

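View pics/side0.png

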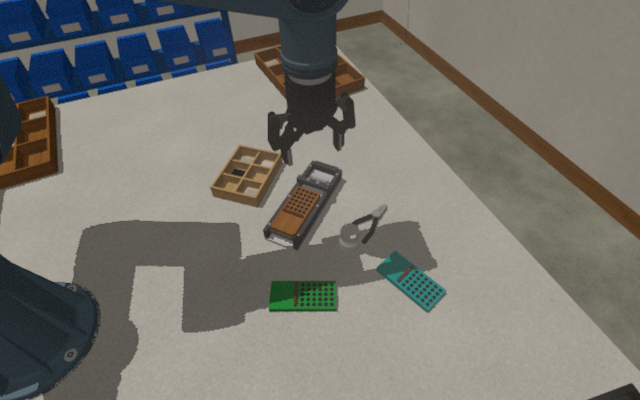

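The scene view shows three candidates. The brown wooden plate in the jig is at scene (298,172) / side (298,210), the green look-alike at (204,202) and the turquoise one at (220,297). Only the brown one sits between the rails, so I'll enlarge it to confirm and measure.

Run:
```python
import cv2
a=cv2.imread('pics/scene0.png')[140:225,245:395]; b=cv2.imread('pics/side0.png')[150:260,250:350]
a=cv2.resize(a,None,fx=5.2,fy=5.2,interpolation=cv2.INTER_CUBIC); cv2.imwrite('pics/a.png',a)
b=cv2.resize(b,None,fx=5.4,fy=5.4,interpolation=cv2.INTER_CUBIC); cv2.imwrite('pics/b.png',b)
```

```text
(no output)
```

View pics/a.png

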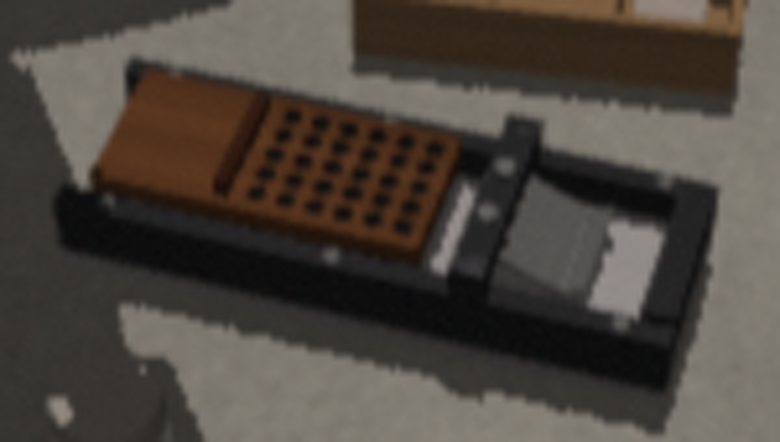

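View pics/b.png

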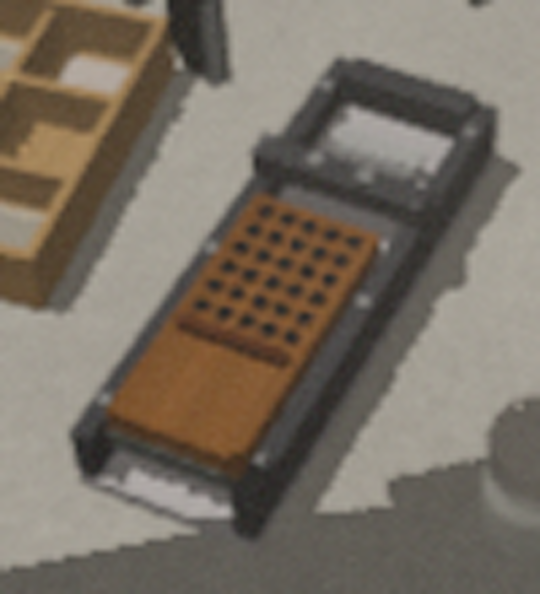

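Both crops confirm it: a wooden plate with a ridge and dark pockets on the raised lift, with the bridge and leaf in front of it. Its scene crop corners are about (145,70), (95,178), (462,138) and (413,246). Next I fit plate and jig poses from these corners.

Run:
```python
from h import *
import pickle
from scipy.optimize import least_squares
d=pickle.load(open('cams.pkl','rb')); A,B=d['scene'],d['side']
ca=lambda p:(245+(p[0]+.5)/5.2-.5,140+(p[1]+.5)/5.2-.5); cb=lambda p:(250+(p[0]+.5)/5.4-.5,150+(p[1]+.5)/5.4-.5)
P=[(-.065,.03,.043),(-.065,-.03,.043),(.065,.03,.043),(.065,-.03,.043),(-.017,.025,.049),(-.017,-.025,.049)]
pa=[(145,70),(95,178),(462,138),(413,246),(262,95),(220,187)]; pb=[(108,408),(240,465),(258,198),(380,236),(183,322),(286,358)]
J=[(-.08,.0415,.036),(-.08,-.0415,.036),(.16,.0415,.04),(.16,-.0415,.04)]
ja=[(132,63),(62,188),(716,188),(668,335)]; jb=[(78,435),(240,487),(340,62),(494,112)]
def fit(name,P,views):
    def f(s,full=False):
        c,n=np.cos(s[2]),np.sin(s[2]); r=[]
        for C,cr,px in views:
            for p,u in zip(P,px):
                w=(s[0]+c*p[0]-n*p[1],s[1]+n*p[0]+c*p[1],p[2]); r+=list(np.subtract(proj(C,w),cr(u)))
        return np.array(r)
    r=least_squares(f,[.5,.0,0]); print(name,r.x.round(4),np.degrees(r.x[2]).round(2),'res',np.abs(r.fun).max().round(2),np.sqrt((r.fun**2).mean()).round(2)); return r.x
for v in([(A,ca,pa)],[(B,cb,pb)],[(A,ca,pa),(B,cb,pb)]): p=fit('plate',P,v)
for v in([(A,ca,ja)],[(B,cb,jb)],[(A,ca,ja),(B,cb,jb)]): j=fit('jig',J,v)
c,s=np.cos(j[2]),np.sin(j[2]); dx=p[:2]-j[:2]; print('plate in jig',c*dx[0]+s*dx[1],-s*dx[0]+c*dx[1])
```

```text
plate [0.5506 0.0575 0.7293] 41.78 res 1.61 0.77
plate [0.5487 0.0557 0.7254] 41.56 res 1.18 0.56
plate [0.5497 0.057  0.7272] 41.66 res 1.55 0.78
jig [0.5511 0.0604 0.702 ] 40.22 res 2.23 1.47
jig [0.5501 0.0588 0.7065] 40.48 res 3.38 1.92
jig [0.5507 0.0599 0.7042] 40.35 res 2.88 1.73
plate in jig -0.002618217750337255 -0.0015388761363981695
```

Request:
move_arm(moves=[{"gripper": 0, "x": -4.9, "y": -3.6, "z": 0}, {"gripper": 0, "roll": 10}, {"gripper": 0, "roll": 10}, {"gripper": 0, "roll": 10}, {"gripper": 0, "roll": 10}])

```text
validation failed for argument at $.mo...
```

Request:
move_arm(moves=[{"gripper": 0, "roll": 9, "z": 3}, {"gripper": 0, "z": 4}, {"gripper": 0, "z": 3}, {"gripper": 0}, {"gripper": 0}])

```text
validation failed for argument at $.mo...
```

Run:
```python
from h import *
import pickle
o=ctrl.get_obs(); c=shot('wrist','w1.png'); pickle.dump((o,c),open('w1.pkl','wb'))
print(o['time_s'],o['eef_pos'],o['eef_rot'],o['wrist_force'],o['opening']); print({k:v for k,v in c.items() if k!='img'})
cv2.imwrite('pics/w1b.png',cv2.resize(c['img'][:,:,::-1],None,fx=1.25,fy=1.25,interpolation=cv2.INTER_CUBIC))
```

```text
0.1 [5.74771353e-01 3.19872093e-05 4.03870480e-01] [-1.66542909e-04  9.99999688e-01 -2.52339726e-05 -7.72240908e-04] [-0.17398861 -0.11071569  0.12047295] 1.0035554070689114
{'fx': 309.70691628693146, 'fy': 309.70691628693146, 'cx': 321.3488960007008, 'cy': 203.1460380743892, 'tool_from_camera': array([[ 9.99999187e-01, -7.81552715e-04,  1.00781368e-03,
        -6.12318555e-04],
       [-4.90093740e-04, -9.65043090e-01, -2.62090813e-01,
        -6.62289939e-02],
       [ 1.17742141e-03,  2.62090106e-01, -9.65042688e-01,
         3.09815203e-02],
       [ 0.00000000e+00,  0.00000000e+00,  0.00000000e+00,
         1.00000000e+00]])}
```

View pics/w1b.png

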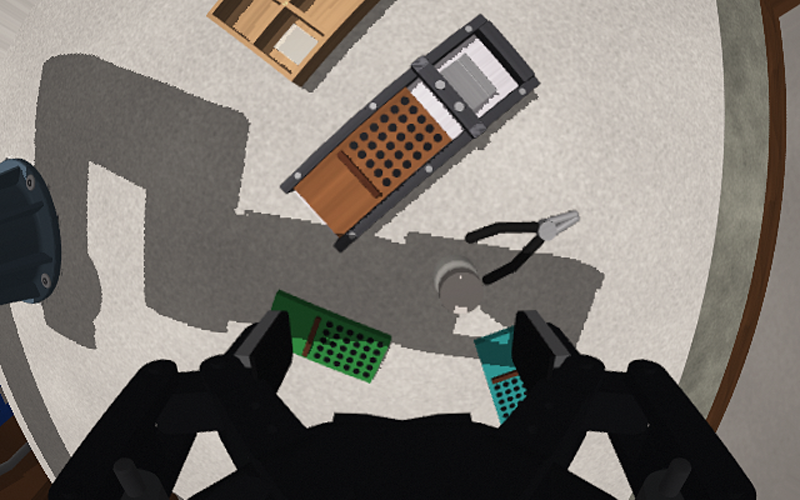

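The rows need all five fields, so nothing has moved. This wrist picture is sharp though: jig corners about (282,187), (341,249), (480,15), (538,82); plate corners about (297,190), (339,235), (405,87), (452,138). I'll refine with it.

```bash
cat >> h.py <<'E'
from scipy.spatial.transform import Rotation as Ro
def wat(o,c,u,v,z):
    x,y=u-c['cx'],v-c['cy']; r=np.hypot(x,y); t=r/c['fx']; d=np.array([np.sin(t)*x/r,-np.sin(t)*y/r,-np.cos(t)])
    T=np.array(c['tool_from_camera']); q=np.array(o['eef_rot']); R=Ro.from_quat(q[[1,2,3,0]]).as_matrix()
    p=np.array(o['eef_pos'])+R@T[:3,3]; w=R@T[:3,:3]@d; return p+w*(z-p[2])/w[2]
def rigid(P,W):
    P,W=np.array(P)[:,:2],np.array(W)[:,:2]; p,w=P-P.mean(0),W-W.mean(0)
    a=np.arctan2((p[:,0]*w[:,1]-p[:,1]*w[:,0]).sum(),(p*w).sum()); R=np.array([[np.cos(a),-np.sin(a)],[np.sin(a),np.cos(a)]])
    t=W.mean(0)-R@P.mean(0); print('pose',t.round(4),np.degrees(a).round(2),'res mm',((P@R.T+t-W)*1000).round(1).tolist()); return t,a
E
python3 - <<'E'
from h import *
import pickle
o,c=pickle.load(open('w1.pkl','rb'))
f=lambda l,z:[wat(o,c,(u+.5)/1.25-.5,(v+.5)/1.25-.5,zz) for (u,v),zz in zip(l,z)]
rigid([(-.08,.0415),(-.08,-.0415),(.16,.0415),(.16,-.0415)],f([(282,187),(341,249),(480,15),(538,82)],[.036,.036,.04,.04]))
rigid([(-.065,.03),(-.065,-.03),(.065,.03),(.065,-.03)],f([(297,190),(339,235),(405,87),(452,138)],[.043]*4))
E
```

```text
pose [0.5495 0.059 ] 41.37 res mm [[-3.6, 0.1], [-1.2, -4.6], [0.9, 4.1], [3.9, 0.5]]
pose [0.5478 0.0572] 41.84 res mm [[-2.3, 1.5], [1.4, -2.6], [0.3, 1.2], [0.6, -0.1]]
```

Request:
move_arm(moves=[{"gripper": 0, "x": -4.9, "y": -3.6, "z": 0, "roll": 0}, {"gripper": 0, "x": 0, "y": 0, "z": 0, "roll": 10}, {"gripper": 0, "x": 0, "y": 0, "z": 0, "roll": 10}, {"gripper": 0, "x": 0, "y": 0, "z": 0, "roll": 10}, {"gripper": 0, "x": 0, "y": 0, "z": 0, "roll": 10}])

```text
time_s: 0.78
eef_pos: [0.5259, 0.0361, 0.4044]
eef_rot: [0.0, 0.939, -0.345, -0.0]
wrist_force: [-0.2, 0.7, -0.5]
opening: 0.0
```

Plate ≈ (0.549, 0.057), yaw ≈ 41.5°, and all three cameras agree within 2 mm. Finishing the turn and coming down to tips about 40 mm above the plate.

Request:
move_arm(moves=[{"gripper": 0, "x": 0, "y": 0, "z": 0, "roll": 8.5}, {"gripper": 0, "x": 0, "y": 0, "z": 5, "roll": 0}, {"gripper": 0, "x": 0, "y": 0, "z": 5, "roll": 0}, {"gripper": 0, "x": 0, "y": 0.2, "z": 5, "roll": 0}, {"gripper": 0, "x": 0, "y": 0, "z": 0, "roll": 0}])

```text
time_s: 1.4
eef_pos: [0.5222, 0.035, 0.2508]
eef_rot: [0.001, 0.912, -0.411, -0.005]
wrist_force: [-0.2, 0.3, -0.2]
opening: 0.001
```

Run:
```python
from h import *
import pickle
o=ctrl.get_obs(); c=shot('wrist','w2.png'); pickle.dump((o,c),open('w2.pkl','wb'))
print(o['time_s'],o['eef_pos'],o['eef_rot'],o['wrist_force'],o['opening'])
cv2.imwrite('pics/w2b.png',cv2.resize(c['img'][:,:,::-1],None,fx=1.25,fy=1.25,interpolation=cv2.INTER_CUBIC))
```

```text
1.4 [0.52218311 0.03498897 0.25076917] [ 0.0012708   0.91170999 -0.41080568 -0.00468764] [-0.22804782  0.2501992  -0.19538781] 0.0011506123866480227
```

View pics/w2b.png

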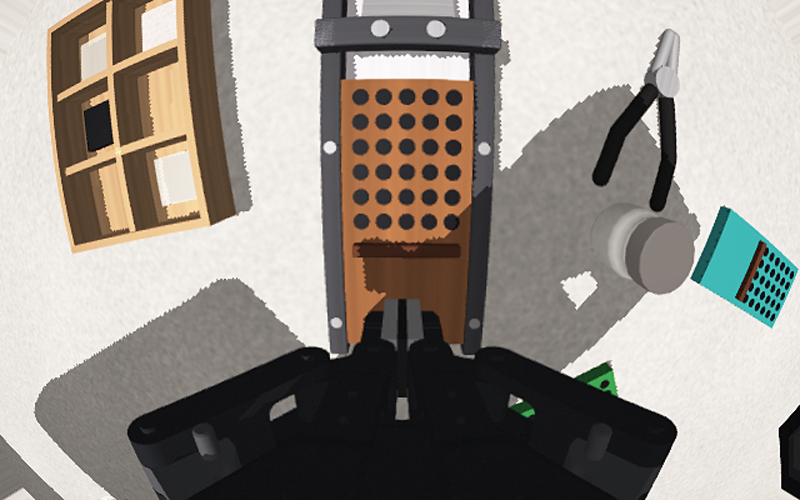

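The fingers line up with the slide: fingertips at about (402,300), ridge from (354,250) to (461,250), plate front corners (341,79) and (476,81). Now for these positions in tool axes.

Run:
```python
from h import *
import pickle
o,c=pickle.load(open('w2.pkl','rb')); q=o['eef_rot']; R=Ro.from_quat(q[[1,2,3,0]]).as_matrix(); print(R.round(3).tolist())
for n,u,v,z in [('frontL',341,79,.043),('frontR',476,81,.043),('ridgeL',354,258,.049),('ridgeR',461,257,.049),('railscrewL',330,148,.036),('screwR',484,149,.036),('scr2L',336,323,.036),('scr2R',474,323,.036),('bridgeRearL',320,50,.05),('bridgeRearR',498,51,.05)]:
    w=wat(o,c,(u+.5)/1.25-.5,(v+.5)/1.25-.5,z); print(n,w.round(4),'tool cm',(R.T@(w-o['eef_pos'])*100).round(2))
```

```text
[[0.662, -0.749, -0.01], [-0.749, -0.662, 0.002], [-0.008, 0.006, -1.0]]
frontL [0.5763 0.1223 0.043 ] tool cm [-2.8  -9.97 20.74]
frontR [0.6162 0.0761 0.043 ] tool cm [ 3.3  -9.9  20.69]
ridgeL [0.5183 0.0636 0.049 ] tool cm [-2.25 -1.73 20.18]
ridgeR [0.5515 0.0271 0.049 ] tool cm [ 2.68 -1.8  20.15]
railscrewL [0.548  0.1061 0.036 ] tool cm [-3.45 -6.78 21.46]
screwR [0.5962 0.0512 0.036 ] tool cm [ 3.85 -6.75 21.41]
scr2L [0.48  0.047 0.036] tool cm [-3.53  2.23 21.52]
scr2R [ 0.5286 -0.0075  0.036 ] tool cm [ 3.77  2.2  21.46]
bridgeRearL [0.5804 0.137  0.05  ] tool cm [ -3.64 -11.24  20.04]
bridgeRearR [0.6321 0.0784 0.05  ] tool cm [  4.18 -11.23  19.98]
```

Request:
move_arm(moves=[{"gripper": 0, "x": 0.2, "y": -0.3, "z": 2.8, "roll": 0}, {"gripper": 0, "x": 0, "y": 0, "z": 0, "roll": 0}, {"gripper": 0, "x": 0, "y": 0, "z": 0.4, "roll": 0}, {"gripper": 0, "x": 0, "y": 0, "z": 0.3, "roll": 0}, {"gripper": 0, "x": 0, "y": 0, "z": 0, "roll": 0}])

```text
time_s: 2.08
eef_pos: [0.5282, 0.0352, 0.2202]
eef_rot: [-0.0, 0.912, -0.411, 0.0]
wrist_force: [-0.5, -0.2, 0.2]
opening: -0.003
```

Run:
```python
from h import *
import pickle
o=ctrl.get_obs(); c=shot('wrist','w3.png'); pickle.dump((o,c),open('w3.pkl','wb'))
print(o['eef_pos'],o['eef_rot'],o['wrist_force'])
cv2.imwrite('pics/w3b.png',cv2.resize(c['img'][:300,220:430,::-1],None,fx=2,fy=2,interpolation=cv2.INTER_CUBIC))
```

```text
[0.52822624 0.03517317 0.22023731] [-1.00789213e-04  9.11769931e-01 -4.10701169e-01  3.63256218e-04] [-0.51068492 -0.22190784  0.20208354]
```

View pics/w3b.png

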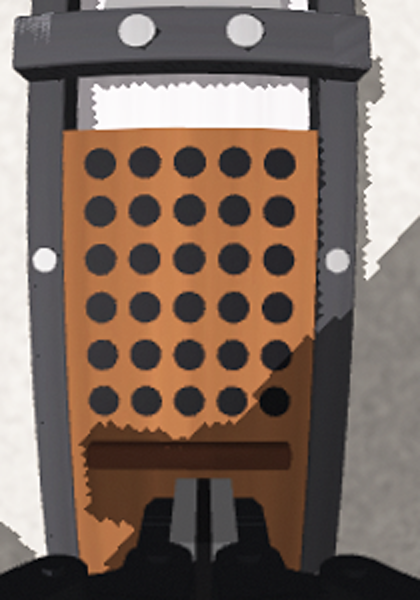

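Ridge from x=86 to 291 (centre 189), finger centre 204, so the fingers sit about 3.5 mm too far along tool +x, in line with the computed 3.2 mm. I'll correct that, then press.

Request:
move_arm(moves=[{"gripper": 0, "x": -0.33, "y": 0.1, "z": 0, "roll": 0}, {"gripper": 0, "x": 0, "y": 0, "z": 0.3, "roll": 0}, {"gripper": 0, "x": 0, "y": 0, "z": 0.4, "roll": 0}, {"gripper": 0, "x": 0, "y": 0, "z": 0.2, "roll": 0}, {"gripper": 0, "x": 0, "y": 0, "z": 0, "roll": 0}])

```text
time_s: 2.75
eef_pos: [0.5252, 0.0371, 0.211]
eef_rot: [0.0, 0.912, -0.411, -0.0]
wrist_force: [-3.2, 0.6, 8.3]
opening: 0.0
```

Request:
move_arm(moves=[{"gripper": 0, "x": 0, "y": 0, "z": 0.3, "roll": 0}, {"gripper": 0, "x": 0, "y": 0, "z": 0.2, "roll": 0}, {"gripper": 0, "x": 0, "y": 0, "z": 0.1, "roll": 0}, {"gripper": 0, "x": 0, "y": 0, "z": 0, "roll": 0}])

```text
time_s: 3.25
eef_pos: [0.5253, 0.0371, 0.2064]
eef_rot: [0.0, 0.912, -0.411, -0.0]
wrist_force: [-7.8, 2.1, 19.8]
opening: 0.001
```

Request:
move_arm(moves=[{"gripper": 0, "x": -0.05, "y": 0, "z": 0.1, "roll": 0}, {"gripper": 0, "x": 0, "y": -0.3, "z": 0, "roll": 0}, {"gripper": 0, "x": 0, "y": -0.5, "z": 0, "roll": 0}, {"gripper": 0, "x": 0, "y": 0, "z": 0, "roll": 0}])

```text
time_s: 3.75
eef_pos: [0.5314, 0.0415, 0.2063]
eef_rot: [0.001, 0.912, -0.41, 0.001]
wrist_force: [-11.6, -8.2, 28.1]
opening: -0.001
```

Request:
move_arm(moves=[{"gripper": 0, "x": 0, "y": -0.5, "z": 0, "roll": 0}, {"gripper": 0, "x": 0, "y": -0.5, "z": 0, "roll": 0}, {"gripper": 0, "x": 0, "y": -0.5, "z": 0, "roll": 0}, {"gripper": 0, "x": 0, "y": 0, "z": 0, "roll": 0}])

```text
time_s: 4.25
eef_pos: [0.5429, 0.0513, 0.2062]
eef_rot: [0.001, 0.912, -0.41, 0.001]
wrist_force: [-8.7, -7.8, 24.4]
opening: -0.005
```

Run:
```python
from h import *
o=ctrl.get_obs(); c=shot('wrist','w4.png')
print(o['eef_pos'],o['wrist_force'])
cv2.imwrite('pics/w4b.png',cv2.resize(c['img'][:300,220:430,::-1],None,fx=2,fy=2,interpolation=cv2.INTER_CUBIC))
```

```text
[0.54285086 0.05134783 0.20623949] [-8.66147898 -7.780145   24.43210194]
```

View pics/w4b.png

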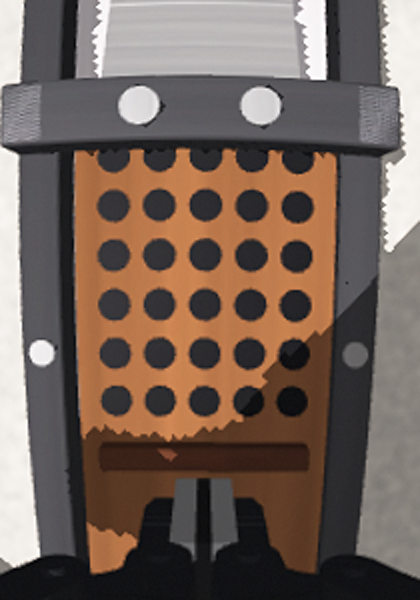

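The plate is pressed flat, its front is under the bridge (rear edge at row 150), and the fingers are at the ridge. Continuing.

Request:
move_arm(moves=[{"gripper": 0, "x": 0, "y": -0.5, "z": 0.05, "roll": 0}, {"gripper": 0, "x": 0, "y": -0.5, "z": 0, "roll": 0}, {"gripper": 0, "x": 0, "y": -0.5, "z": 0.05, "roll": 0}, {"gripper": 0, "x": 0, "y": -0.5, "z": 0, "roll": 0}, {"gripper": 0, "x": 0, "y": 0, "z": 0, "roll": 0}])

```text
time_s: 4.92
eef_pos: [0.5577, 0.0642, 0.206]
eef_rot: [0.002, 0.912, -0.41, 0.001]
wrist_force: [-14.9, -10.0, 31.5]
opening: 0.0
```

Request:
move_arm(moves=[{"gripper": 0, "x": 0, "y": -0.5, "z": 0, "roll": 0}, {"gripper": 0, "x": 0, "y": -0.5, "z": 0, "roll": 0}, {"gripper": 0, "x": 0, "y": -0.5, "z": 0, "roll": 0}, {"gripper": 0, "x": 0, "y": -0.5, "z": 0, "roll": 0}, {"gripper": 0, "x": 0, "y": 0, "z": 0, "roll": 0}])

```text
time_s: 5.55
eef_pos: [0.5723, 0.0769, 0.2059]
eef_rot: [0.003, 0.912, -0.41, 0.0]
wrist_force: [-16.1, -13.5, 31.7]
opening: 0.001
```

Request:
move_arm(moves=[{"gripper": 0, "x": 0, "y": -0.5, "z": 0, "roll": 0}, {"gripper": 0, "x": 0, "y": -0.5, "z": 0, "roll": 0}, {"gripper": 0, "x": 0, "y": -0.5, "z": 0, "roll": 0}, {"gripper": 0, "x": 0, "y": 0, "z": 0, "roll": 0}])

```text
time_s: 6.05
eef_pos: [0.5836, 0.0869, 0.2059]
eef_rot: [0.003, 0.912, -0.41, 0.0]
wrist_force: [-15.4, -11.7, 29.3]
opening: -0.001
```

Run:
```python
from h import *
o=ctrl.get_obs(); c=shot('wrist','w5.png')
print(o['eef_pos'],o['wrist_force'])
cv2.imwrite('pics/w5b.png',cv2.resize(c['img'][:300,220:430,::-1],None,fx=2,fy=2,interpolation=cv2.INTER_CUBIC))
```

```text
[0.58362707 0.08690448 0.20586511] [-15.39006412 -11.65085985  29.29868062]
```

View pics/w5b.png

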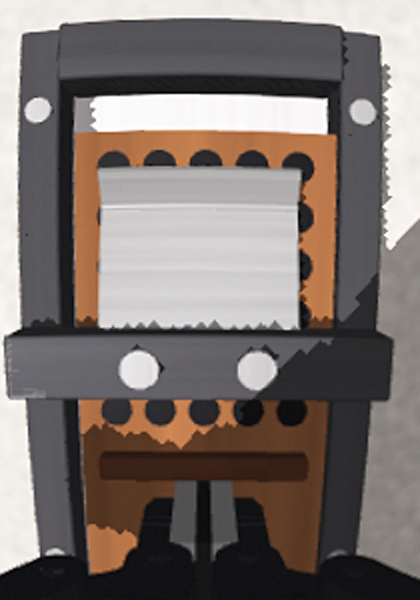

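The leaf lies raised on the plate, and about 10 mm of bed (rows 95–133) is left before the stop. Continuing in smaller steps.

Request:
move_arm(moves=[{"gripper": 0, "x": 0, "y": -0.4, "z": 0, "roll": 0}, {"gripper": 0, "x": 0, "y": -0.3, "z": 0, "roll": 0}, {"gripper": 0, "x": 0, "y": -0.2, "z": 0, "roll": 0}, {"gripper": 0, "x": 0, "y": 0, "z": 0, "roll": 0}])

```text
time_s: 6.6
eef_pos: [0.5901, 0.0928, 0.2054]
eef_rot: [0.003, 0.912, -0.41, 0.0]
wrist_force: [-13.8, -11.8, 27.3]
opening: 0.001
```

Request:
move_arm(moves=[{"gripper": 0, "x": 0, "y": -0.2, "z": 0, "roll": 0}, {"gripper": 0, "x": 0, "y": -0.1, "z": 0, "roll": 0}, {"gripper": 0, "x": 0, "y": 0, "z": 0, "roll": 0}])

```text
time_s: 6.98
eef_pos: [0.5921, 0.0945, 0.2054]
eef_rot: [0.003, 0.912, -0.41, -0.0]
wrist_force: [-16.7, -13.7, 27.9]
opening: -0.003
```

Run:
```python
from h import *
o=ctrl.get_obs(); c=shot('wrist','w6.png')
print(o['eef_pos'],o['wrist_force'])
cv2.imwrite('pics/w6b.png',cv2.resize(c['img'][:300,220:430,::-1],None,fx=2,fy=2,interpolation=cv2.INTER_CUBIC))
```

```text
[0.59205273 0.09449889 0.20537537] [-16.65125046 -13.73462397  27.88570061]
```

View pics/w6b.png

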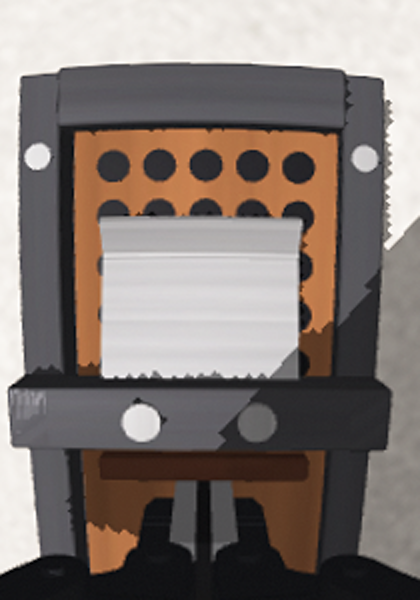

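The bed strip is gone, the plate front is at the stop (row 130), and the push force rose. Lifting straight up.

Request:
move_arm(moves=[{"gripper": 0, "x": 0, "y": 0, "z": -0.4, "roll": 0}, {"gripper": 0, "x": 0, "y": 0.1, "z": -1, "roll": 0}, {"gripper": 0, "x": 0, "y": 1, "z": -4, "roll": 0}, {"gripper": 0, "x": 0, "y": 4, "z": -5, "roll": 0}, {"gripper": 0, "x": 0, "y": 4, "z": -4, "roll": 0}])

```text
time_s: 7.65
eef_pos: [0.5245, 0.0371, 0.3475]
eef_rot: [-0.0, 0.912, -0.41, 0.001]
wrist_force: [-0.4, -0.1, 0.9]
opening: 0.002
```

Request:
move_arm(moves=[{"gripper": 0, "x": 0, "y": 4, "z": 0, "roll": 0}, {"gripper": 0, "x": 0, "y": 0, "z": 0, "roll": 0}, {"gripper": 0, "x": 0, "y": 0, "z": 0, "roll": 0}])

```text
time_s: 8.02
eef_pos: [0.4952, 0.011, 0.3458]
eef_rot: [-0.0, 0.912, -0.411, 0.0]
wrist_force: [0.3, 0.2, 0.3]
opening: -0.001
```

Run:
```python
from h import *
o=ctrl.get_obs(); c=shot('wrist','w7.png'); s=shot('side','s7.png')
import pickle; pickle.dump((o,c),open('w7.pkl','wb'))
print(o['time_s'],o['eef_pos'],o['eef_rot'],o['wrist_force'])
cv2.imwrite('pics/w7b.png',np.hstack([cv2.resize(c['img'][:300,230:400,::-1],(340,600)),cv2.resize(s['img'][145:265,250:342,::-1],(460,600),interpolation=cv2.INTER_CUBIC)]))
```

```text
8.025 [0.49520275 0.01097666 0.34576919] [-3.57607808e-04  9.11683054e-01 -4.10893745e-01  4.59608790e-04] [0.27766479 0.21770447 0.27224707]
```

View pics/w7b.png

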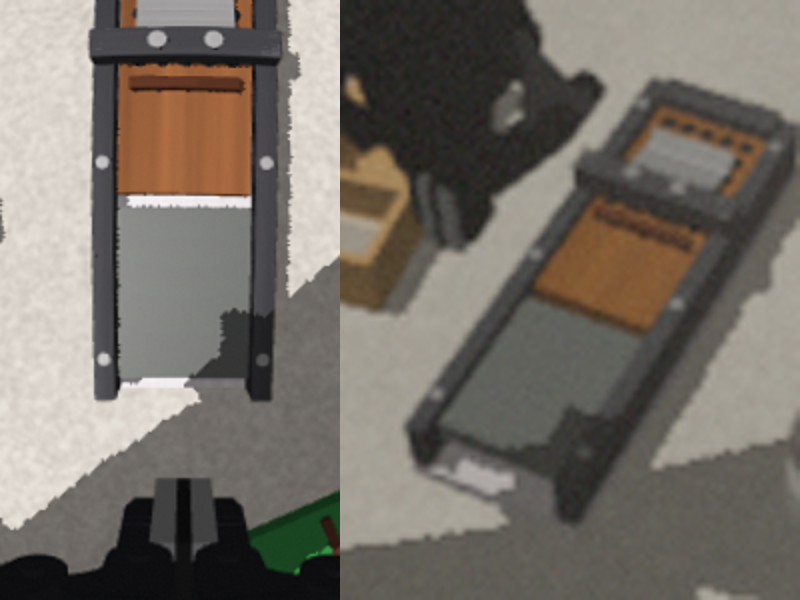

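The plate is clear of the lift: a white bed gap shows at rows 195–207. The lift is flush and raised behind it, the leaf lies on the plate, and the fingers are clear. Handing in.

```bash
python3 -c "
from bench import ctrl
print(ctrl.hand_in())"
```

```text
the job is handed in; nothing more can be done
None
```

I pressed the wooden plate down with closed fingertips at about 20–32 N and slid it about 80–85 mm under the bridge and leaf spring to the end stop. Then I lifted the fingers away and handed the job in at about 8 s of the 40 s. The hand-in gives no verdict.

**Last checks:**
- **Plate:** in the last pictures its front is at the stop and it looks flat and straight between the rails, with the leaf raised on top. I estimate its origin at roughly x = 80 mm in the jig's frame, from the bed gap of about 5 mm between its rear end and the lift.
- **Lift:** it appears back up behind the plate. I judged this from the pictures and did not measure it.
- **Robot:** the wrist force is near zero and the fingers are well clear of everything.
- **Bystanders:** I moved nothing near the tray, jar, pliers or look-alikes. I did not measure their positions again at the end.

**What failed or disagreed:**
- **Refused moves:** my first two move calls were refused because some fields were missing. The arm did not move.
- **Misplaced fingers:** one fingertip placement came out about 3.5 mm off to the side because the arm had not settled when I measured. I corrected it before touching the plate.
- **Jig corners:** my jig corner fit left errors of up to about 5 mm, so I steered by the close-up wrist pictures instead.

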